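# Click the long shifter lever on by three notches

### The arm

A 6-joint arm with a two-finger parallel gripper is mounted at the origin on the work surface. World frame = base frame: x ahead of the robot, y to its left, z up, the work surface at z = 0. Lengths are in mm, angles in rad, forces in N, time in s.
With the tool pointing down it reaches from about 300 to 775 mm from the base axis. Payload 14.6 kg.
Tool frame: the origin (TCP) lies midway between the tips of the shut fingers; the grasp point (between the pads) lies 19 mm behind it; z points along the fingers, y is the direction in which the jaws open and shut (so a half turn about z gives the same grasp; the last joint's range is limited). The gripper opens to 94 mm and grips with 3 to 60 N. Pads are 16 mm wide; open, the fingers measure 119 mm over their backs; the gripper's body (75 mm by 177 mm) begins 78 mm behind the grasp point.
Start: joints at [1.28, 0.3, 1.521, -0, 1.321, -0.067], TCP at [122.063, 536.274, 205.446] pointing down, gripper open.
Joint ranges: [-3.03, 3.03], [-0.79, 2.21], [0.23, 2.52], [-1.04, 4.18], [0, 3.07], [-2.55, 2.55]. Speed limits (rad/s): [2.22, 2.22, 2.57, 3.14, 3.14, 3.14].

### API

Orientations are given as [roll, pitch, yaw] about the fixed x, y, z axes, in that order (R = Rz(yaw) Ry(pitch) Rx(roll)).
In Python, from cell import read_state, camera, get_calibration, sign_off gives the robot as it stands.
- The arm moves only by the tool carry_out, never from a script. Its argument "series" is a list of rows, each an object with "delta_pos": the shift along the world's x, y, z in mm, a list of three; "turn": the turn, a rotation vector about the world's x, y, z in rad, a list of three; "hand": the opening, from 0 (shut) to 1 (fully open). A call has 1 to 8 rows; each row is the pose to reach, as a shift and turn from the pose commanded when the call began; what a row does not reach only later rows make up. A row lasts 1/8 s, in which the tool goes at most 62.5 mm and 10.7 degrees, less where a joint would pass 70% of its speed; a pose out of reach is approached as far as the arm can. A call with a gripper value outside its range is refused whole. The fingers move at their own pace and stop on an object; "squeeze" is the grip in N (left out, the last holds). Time passes only in rows, so rows that repeat a pose let the fingers close. It gives the time, the measured TCP pose, the force and the opening at its end, in the units of the state.
- read_state(): the state, without advancing time (a new reading comes with each control period).
- camera(name): name is "scene" or "top"; returns the picture (420x560x3 uint8, red, green, blue); there is no depth.
- get_calibration(name): a dict with "intrinsics" (3x3 intrinsics, pixels), "k1" (the pictures are not rectified: a ray, as slopes to the right and down, at radius r is drawn at 1 + k1 r^2 times it, then the intrinsics apply), "pose" (4x4, takes a point from camera to world coordinates). Camera axes: x right, y down, z forward; pixel columns grow to the right and rows downward; lengths in mm; the calibration is good to about 2 mm. A picture is of the moment at which its call begins. get_calibration takes no time and is no camera call.
- sign_off(): hands the job in, once; it reports no verdict.
The state is a dict: "clock": time; "joints": joint angles; "qd": joint speeds; "effort": joint torques, N m; "eef_pos": TCP position; "eef_rot": TCP orientation; "wrist_force": force on the tool from outside, world axes, zero at the start; "moment": the same for the moment, N m; "finger_gap": finger opening in mm.
Only numpy, scipy, OpenCV 4.12 (cv2) and the standard library are available. Lean on these libraries where they do the work, as an engineer would, in place of code of your own. Each camera call takes 0.05 s, during which the arm holds its last target.

### The job

Two bicycle thumb shifters are clamped on the bench. Take the one with the long arm and the upright round thumb post, and click its lever counter-clockwise (seen from above) by exactly three notches from where it stands now, one notch at a time with a pause of about half a second in each notch, then let go of it. Leave the lever of the other shifter, the one with the short arm and flat paddle, as it is.

Things in the scene. Friction and masses are not known exactly. Their poses are not given: they have to be found in the camera images.
- long_post (a point): Lever to work: black upright round thumb post, 16 mm diameter, 40 mm tall, on a long flat arm 14 mm wide. The point is on its axis, 26 mm above the arm's top, 14 mm below the post's top, 122 mm above the bench. It moves on a level circle of 70 mm radius about long_pivot. Going from notch to notch takes about 6 N at the post; past half-way it springs into the next notch.
- long_pivot (a point): Point on the long lever's upright pivot axis, level with long_post. A toothed steel index ring (52 mm) under the arm has the notches. It sits on a handlebar stub 170 mm long in a bench holder with a 110 x 90 mm foot, all fixed. This point's x axis is the holder's x axis; the arm sweeps on its -x side, towards the robot.
- long_lever (a joint): Angle of the long lever in rad, growing counter-clockwise seen from above. Six notches 0.36 rad (21 degrees, 25 mm at the post) apart, at 0, 0.36, 0.72, 1.08, 1.44 and 1.80; it starts in one of the first three. At 0 the arm points 128 degrees counter-clockwise from the holder's x axis, at 0.9 along its -x.
- short_paddle (a point): The other shifter's lever, not to be moved: centre of a flat paddle 34 mm wide, 20 mm tall, 7 mm thick, 98 mm above the bench, on a short arm (44 mm from its pivot), on a like holder. It has no notches and swings easily.

How it is judged (in metres and radians):
On the way, in this order (a step that is already met when the one before it is completed fails the run):
1. the long lever rests one notch counter-clockwise of its start (distance of long_post from where it was at the start of the episode between 0.0129 and 0.037 m and velocity of joint long_lever between -0.3 and 0.3 rad/s), for 0.2 s.
2. then it rests two notches from its start (distance of long_post from where it was at the start of the episode between 0.0377 and 0.0606 m and velocity of joint long_lever between -0.3 and 0.3 rad/s), for 0.2 s.
3. then it rests three notches from its start (distance of long_post from where it was at the start of the episode between 0.0612 and 0.0822 m and velocity of joint long_lever between -0.3 and 0.3 rad/s), for 0.2 s.
At the end, for the whole second after the job is handed in: The long lever rests, released, in the notch three clicks (1.08 rad, within 10 degrees) counter-clockwise of its starting notch, having rested at least 0.2 s in each notch on the way; the short lever's paddle is within 10 mm of where it was (all of step 3 and value of joint long_lever above 0.9 rad and distance of short_paddle from where it was at the start of the episode below 0.01 m); the robot touches nothing.
It fails at once if the other shifter's lever is moved by more than 10 mm (distance of short_paddle from where it was at the start of the episode above 0.01 m).
It also fails if it takes over 38 s, if anything falls off the work surface, if the arm or the gripper's body presses on something with over 40 N, if the wrist force passes 120 N, or if a joint passes its speed limit or range.

## Working session

There is one attempt and no reset: what is moved stays moved. The work goes in short steps, Python scripts to look and compute and a tool call to move; the robot and the scene stay as the last step left them, time stands still between calls to the robot, and variables do not carry over. Pictures are saved under pics/ and viewed, and the job is handed in when it is done.

Besides the shell and the picture viewer there is one more tool, called after ">>>" as name(argument=value, ...), one argument or row to a line, values as JSON. carry_out: Moves the arm, as the interface text tells. Its arguments: {"type":"object","properties":{"series":{"type":"array"},"squeeze":{"type":"number"}},"required":["series"]}

```bash
mkdir -p pics; ls
python3 - <<'E'
from cell import *
import cv2
for n in("scene","top"):
    im=camera(n); cv2.imwrite(f"pics/{n}0.png",im[:,:,::-1]); print(n,get_calibration(n))
print(read_state())
E
```

```text
pics
scene {'intrinsics': array([[543.61082471,   0.        , 279.28366108],
       [  0.        , 543.61082471, 206.33941948],
       [  0.        ,   0.        ,   1.        ]]), 'k1': -0.02465215034515062, 'pose': array([[ 7.55249136e-01,  5.18022464e-01, -4.01561291e-01,
         9.13638798e+02],
       [ 6.55427397e-01, -5.93442426e-01,  4.67162727e-01,
        -3.69158213e+02],
       [ 3.69728060e-03, -6.16018518e-01, -7.87722994e-01,
         8.18212617e+02],
       [ 0.00000000e+00,  0.00000000e+00,  0.00000000e+00,
         1.00000000e+00]])}
top {'intrinsics': array([[413.80104702,   0.        , 278.18218315],
       [  0.        , 413.80104702, 209.25472341],
       [  0.        ,   0.        ,   1.        ]]), 'k1': -0.0592935977235435, 'pose': array([[ 2.06508166e-02, -9.97795886e-01,  6.30627723e-02,
         5.14516317e+02],
       [-9.99661287e-01, -2.16063488e-02, -1.45078312e-02,
         1.45384346e+01],
       [ 1.58384105e-02, -6.27418136e-02, -9.97904108e-01,
         8.64697546e+02],
       [ 0.00000000e+00,  0.00000000e+00,  0.00000000e+00,
         1.00000000e+00]])}
{'clock': 0.1, 'joints': array([ 1.28040751e+00,  3.00405059e-01,  1.52151247e+00, -6.48277248e-06,
        1.32075104e+00, -6.65959881e-02]), 'qd': array([ 4.07582589e-04, -1.30600678e-03, -6.16781798e-05, -6.93034905e-04,
       -2.47249855e-04,  5.51746411e-04]), 'effort': array([ 2.58354747e-03, -5.32646334e+01, -3.53283906e+01,  7.09332456e-02,
        2.34963780e-02, -1.17168256e-04]), 'eef_pos': array([121.99265328, 536.04663926, 204.95159369]), 'eef_rot': array([-3.14051871e+00, -6.53329108e-05,  2.91780139e+00]), 'wrist_force': array([ 0.07247521,  0.4725851 , -0.91236612]), 'moment': array([-0.02352135, -0.00478711,  0.0257379 ]), 'finger_gap': 94.30929140063243}
```

View pics/scene0.png

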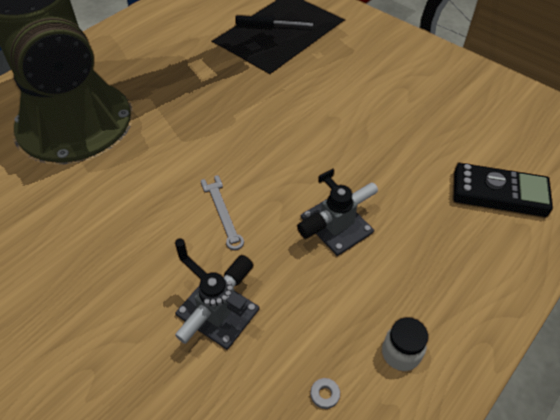

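View pics/top0.png

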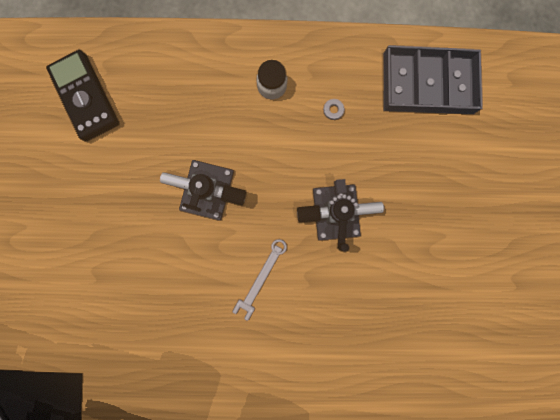

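The scene view shows the long shifter at about (213,285), with its post top near (181,243). In the top view its pivot is at about (344,210) and its post at about (344,246). The short shifter is at (202,186) in the top view. I'll zoom in next.

Run:
```python
import cv2,numpy as np
a=cv2.imread("pics/top0.png")[160:270,280:400]; b=cv2.imread("pics/scene0.png")[225:355,160:270]
f=lambda x:cv2.convertScaleAbs(cv2.resize(x,(0,0),fx=5,fy=5,interpolation=cv2.INTER_CUBIC),alpha=2.0,beta=20)
cv2.imwrite("pics/topz.png",f(a)); cv2.imwrite("pics/scz.png",f(b)[:600])
```

```text
(no output)
```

View pics/topz.png

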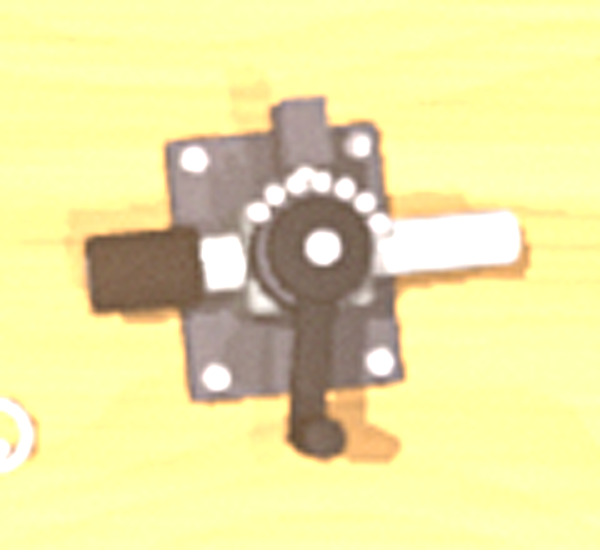

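View pics/scz.png

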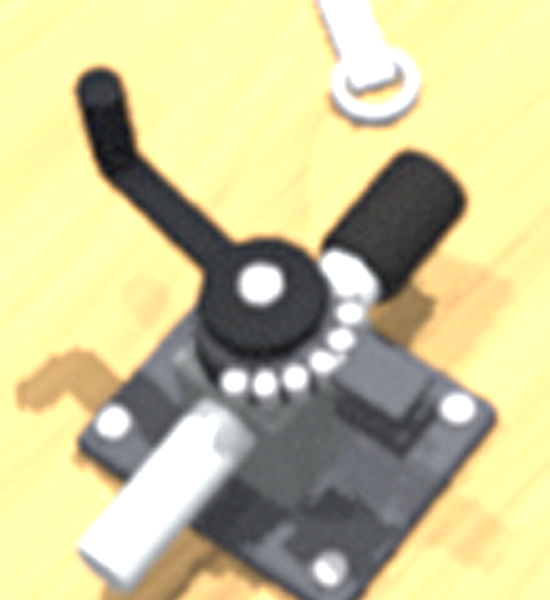

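```bash
cat > h.py <<'E'
import numpy as np,cv2
from cell import *
def ray(n,uv):
    c=get_calibration(n);K=np.array(c['intrinsics']);d=np.array([c['k1'],0,0,0,0.])
    p=cv2.undistortPoints(np.array([[uv]],float),K,d)[0,0]
    T=c['pose'];return T[:3,3],T[:3,:3]@np.array([p[0],p[1],1])
def atz(n,uv,z):
    o,d=ray(n,uv);return o+d*(z-o[2])/d[2]
def tri(u1,u2):
    A=[];b=[]
    for n,u in(("top",u1),("scene",u2)):
        o,d=ray(n,u);d=d/np.linalg.norm(d);P=np.eye(3)-np.outer(d,d);A.append(P);b.append(P@o)
    p=np.linalg.lstsq(np.vstack(A),np.hstack(b),rcond=None)[0];return p
E
python3 - <<'E'
from h import *
np.set_printoptions(precision=1,suppress=True)
tz=lambda x,y:(280+(x+.5)/5-.5,160+(y+.5)/5-.5); sz=lambda x,y:(160+(x+.5)/5-.5,225+(y+.5)/5-.5)
print("post tri",tri(tz(323,440),sz(100,87)),atz("top",tz(323,440),136),atz("scene",sz(100,87),136))
pv=tri(tz(322,247),sz(261,285));print("pivot tri",pv)
for z in(100,105,110):print(z,atz("top",tz(322,247),z),atz("scene",sz(261,285),z))
C=[atz("top",tz(*c),10) for c in((166,143),(378,124),(404,379),(192,400))]
print(np.array(C),np.mean(C,0))
for i in range(4):
    d=C[(i+1)%4]-C[i];print(np.hypot(*d[:2]),np.degrees(np.arctan2(d[1],d[0])))
S=[(181,200),(222,222)]
for q in((202,186),(199,205)):print("short",atz("top",q,100))
E
```

```text
post tri [ 495.2 -114.5  132.8] [ 495.4 -113.8  136. ] [ 497.  -115.7  136. ]
pivot tri [ 565.7 -119.3  100. ]
100 [ 566.  -118.9  100. ] [ 565.3 -119.6  100. ]
105 [ 565.6 -118.1  105. ] [ 567.8 -121.4  105. ]
110 [ 565.3 -117.2  110. ] [ 570.2 -123.1  110. ]
[[ 614.   -69.    10. ]
 [ 624.  -157.7   10. ]
 [ 517.9 -169.5   10. ]
 [ 507.5  -81.4   10. ]] [ 565.9 -119.4   10. ]
89.23246420249947 -83.53474741016643
106.75845045013811 -173.64817360288032
88.66990753085305 96.7252282994554
107.16115208816281 6.653522878772905
short [603.  145.8 100. ]
short [567.6 150.2 100. ]
```

Measurements agree with the given sizes:

| Item | Result |
|---|---|
| Pivot | about (566, -119) |
| Holder yaw | about 6.5° |
| Foot | 107 x 89 mm |
| Post radius | 70 mm |
| Lever angle | about 0.73, so it stands in notch 0.72 |
| Target | notch 1.80 |

I'll approach with the jaw axis tangential to the post's circle. A half turn keeps joint 6 in range.

>>> carry_out(
  series=[
    {"delta_pos": [23, -41, 0], "turn": [0, 0, -0.186], "hand": 0.5},
    {"delta_pos": [47, -81, 0], "turn": [0, 0, -0.372], "hand": 0.5},
    {"delta_pos": [70, -122, 0], "turn": [0, 0, -0.558], "hand": 0.5},
    {"delta_pos": [94, -162, 0], "turn": [0, 0, -0.744], "hand": 0.5},
    {"delta_pos": [117, -203, 0], "turn": [0, 0, -0.93], "hand": 0.5},
    {"delta_pos": [140, -244, 0], "turn": [0, 0, -1.116], "hand": 0.5},
    {"delta_pos": [164, -284, 0], "turn": [0, 0, -1.302], "hand": 0.5},
    {"delta_pos": [187, -325, 0], "turn": [0, 0, -1.488], "hand": 0.5},
  ],
)

```text
clock: 1.1
eef_pos: [309.5, 209.9, 205.4]
eef_rot: [3.142, 0.0, 1.424]
wrist_force: [0.9, 0.6, -0.1]
finger_gap: 47.0
```

>>> carry_out(
  series=[
    {"delta_pos": [23, -41, 0], "turn": [0, 0, -0.187], "hand": 0.5},
    {"delta_pos": [47, -81, 0], "turn": [0, 0, -0.374], "hand": 0.5},
    {"delta_pos": [70, -122, 0], "turn": [0, 0, -0.561], "hand": 0.5},
    {"delta_pos": [94, -162, 0], "turn": [0, 0, -0.748], "hand": 0.5},
    {"delta_pos": [117, -203, 0], "turn": [0, 0, -0.935], "hand": 0.5},
    {"delta_pos": [140, -244, 0], "turn": [0, 0, -1.122], "hand": 0.5},
    {"delta_pos": [164, -284, 0], "turn": [0, 0, -1.309], "hand": 0.5},
    {"delta_pos": [187, -324, 0], "turn": [0, 0, -1.5], "hand": 0.5},
  ],
)

```text
clock: 2.1
eef_pos: [496.5, -114.2, 205.1]
eef_rot: [-3.141, 0.0, -0.073]
wrist_force: [0.7, 0.9, -0.4]
finger_gap: 47.1
```

Run:
```python
from h import *
im=camera("scene");cv2.imwrite("pics/s1.png",im[:,:,::-1])
print(read_state()['joints'],read_state()['eef_pos'],read_state()['eef_rot'])
```

```text
[-3.03326187e-01  2.15401076e-01  1.62862411e+00 -8.46209633e-04
  1.29748264e+00  1.35236195e+00] [ 498.11317405 -117.78197573  204.82508689] [ 3.14077883e+00  9.38489524e-05 -8.46634755e-02]
```

View pics/s1.png

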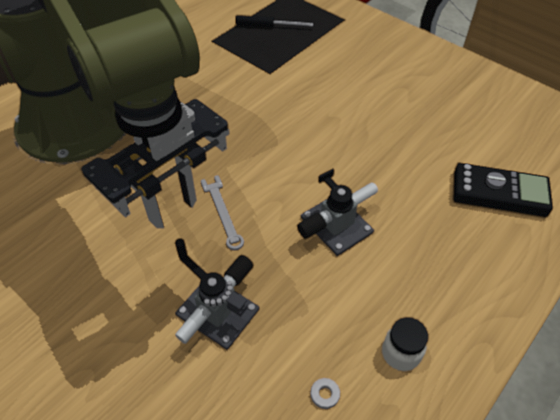

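The gripper is above the long post, with its fingers near (155,225) and (190,205). Next I'll check where the TCP projects and descend partway.

Run:
```python
from h import *
s=read_state();print(s['clock'],s['eef_pos'])
c=get_calibration("scene");T=np.linalg.inv(c['pose'])
for p in([496.5,-114,205],[496.2,-114.3,136]):
    print(cv2.projectPoints(np.array([p]),cv2.Rodrigues(T[:3,:3])[0],T[:3,3],c['intrinsics'],np.array([c['k1'],0,0,0,0.]))[0])
```

```text
2.15 [ 498.11317405 -117.78197573  204.82508689]
[[[173.3989439  213.56524078]]]
[[[179.93155126 241.11674766]]]
```

>>> carry_out(
  series=[
    {"delta_pos": [0, 0, -20], "turn": [0, 0, 0], "hand": 0.5},
    {"delta_pos": [0, 0, -45], "turn": [0, 0, 0], "hand": 0.5},
    {"delta_pos": [0, 0, -55], "turn": [0, 0, 0], "hand": 0.5},
    {"delta_pos": [0, 0, -55], "turn": [0, 0, 0], "hand": 0.5},
  ],
)

```text
clock: 2.65
eef_pos: [495.9, -112.6, 150.2]
eef_rot: [-3.141, 0.001, -0.066]
wrist_force: [-0.1, 0.2, 0.8]
finger_gap: 46.9
```

Run:
```python
from h import *
im=camera("scene");im2=camera("top")
cv2.imwrite("pics/s2.png",cv2.resize(cv2.convertScaleAbs(im[150:330,80:290,::-1],alpha=1.8,beta=15),(0,0),fx=3,fy=3))
cv2.imwrite("pics/t2.png",cv2.resize(cv2.convertScaleAbs(im2[150:330,240:450,::-1],alpha=1.8,beta=15),(0,0),fx=3,fy=3))
print(read_state()['eef_pos'],read_state()['eef_rot'])
```

```text
[ 496.40079136 -112.76070975  151.25374167] [ 3.14139460e+00 -1.01311557e-03 -6.66093536e-02]
```

View pics/s2.png

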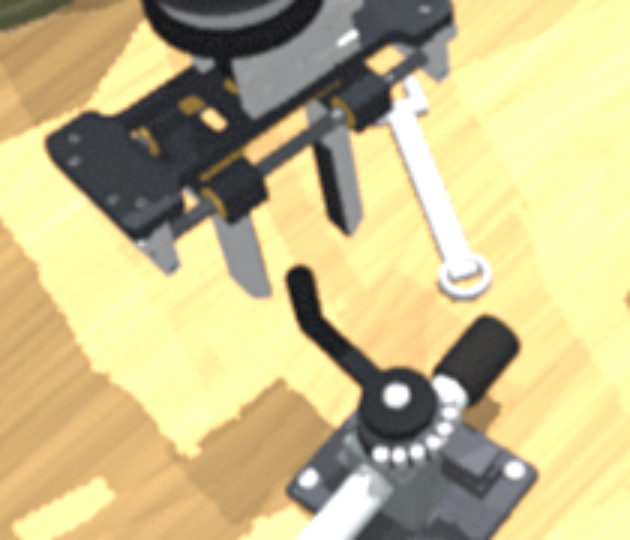

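View pics/t2.png

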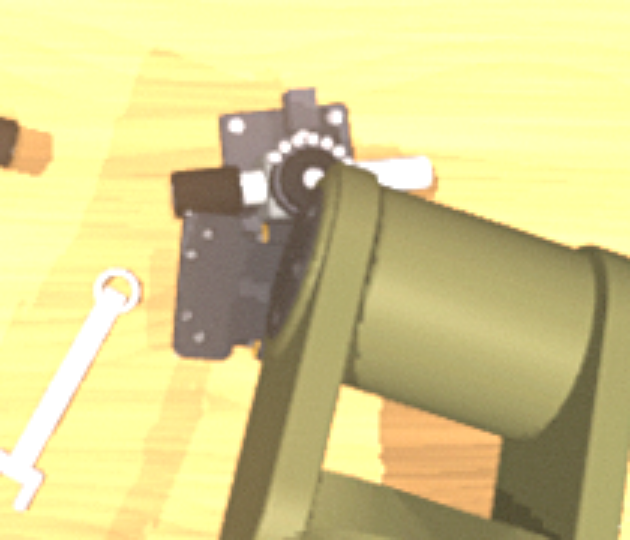

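The fingertips at (166,247) and (197,226) straddle the post as predicted. I'll descend and close gently.

>>> carry_out(
  series=[
    {"delta_pos": [0, -1.5, -15], "turn": [0, 0, 0], "hand": 0.5},
    {"delta_pos": [0, -1.5, -32], "turn": [0, 0, 0], "hand": 0.5},
    {"delta_pos": [0, -1.5, -43], "turn": [0, 0, 0], "hand": 0.5},
    {"delta_pos": [0, -1.5, -46], "turn": [0, 0, 0], "hand": 0.5},
    {"delta_pos": [0, -1.5, -46], "turn": [0, 0, 0], "hand": 0.5},
  ],
)

```text
clock: 3.38
eef_pos: [496.1, -114.2, 104.4]
eef_rot: [-3.142, 0.0, -0.067]
wrist_force: [0.0, 0.2, 0.8]
finger_gap: 47.4
```

>>> carry_out(
  series=[
    {"delta_pos": [0, 0, 0], "turn": [0, 0, 0], "hand": 0.3},
    {"delta_pos": [0, 0, 0], "turn": [0, 0, 0], "hand": 0.22},
    {"delta_pos": [0, 0, 0], "turn": [0, 0, 0], "hand": 0.1},
    {"delta_pos": [0, 0, 0], "turn": [0, 0, 0], "hand": 0.1},
    {"delta_pos": [0, 0, 0], "turn": [0, 0, 0], "hand": 0.1},
  ],
  squeeze=10,
)

```text
clock: 4.0
eef_pos: [496.0, -114.5, 104.6]
eef_rot: [3.141, -0.0, -0.067]
wrist_force: [-1.7, -4.0, 2.4]
finger_gap: 15.5
```

Gap 15.5 mm: the post is held. First notch, along the arc with the turn, then a hold.

>>> carry_out(
  series=[
    {"delta_pos": [-0.2, -6.3, 0], "turn": [0, 0, 0.09], "hand": 0.1},
    {"delta_pos": [0.2, -12.6, 0], "turn": [0, 0, 0.18], "hand": 0.1},
    {"delta_pos": [1.1, -18.8, 0], "turn": [0, 0, 0.27], "hand": 0.1},
    {"delta_pos": [2.6, -25, 0], "turn": [0, 0, 0.36], "hand": 0.1},
    {"delta_pos": [2.6, -25, 0], "turn": [0, 0, 0.36], "hand": 0.1},
    {"delta_pos": [2.6, -25, 0], "turn": [0, 0, 0.36], "hand": 0.1},
    {"delta_pos": [2.6, -25, 0], "turn": [0, 0, 0.36], "hand": 0.1},
    {"delta_pos": [2.6, -25, 0], "turn": [0, 0, 0.36], "hand": 0.1},
  ],
  squeeze=15,
)

```text
clock: 5.0
eef_pos: [498.6, -139.2, 104.6]
eef_rot: [3.141, 0.0, 0.292]
wrist_force: [-5.0, -3.2, 4.1]
finger_gap: 15.1
```

>>> carry_out(
  series=[
    {"delta_pos": [2.1, -5.9, 0], "turn": [0, 0, 0.09], "hand": 0.1},
    {"delta_pos": [4.7, -11.7, 0], "turn": [0, 0, 0.18], "hand": 0.1},
    {"delta_pos": [7.8, -17.2, 0], "turn": [0, 0, 0.27], "hand": 0.1},
    {"delta_pos": [11.3, -22.3, 0], "turn": [0, 0, 0.36], "hand": 0.1},
    {"delta_pos": [11.3, -22.3, 0], "turn": [0, 0, 0.36], "hand": 0.1},
    {"delta_pos": [11.3, -22.3, 0], "turn": [0, 0, 0.36], "hand": 0.1},
    {"delta_pos": [11.3, -22.3, 0], "turn": [0, 0, 0.36], "hand": 0.1},
    {"delta_pos": [11.3, -22.3, 0], "turn": [0, 0, 0.36], "hand": 0.1},
  ],
)

```text
clock: 6.0
eef_pos: [509.8, -161.6, 104.6]
eef_rot: [3.141, 0.001, 0.652]
wrist_force: [-4.4, -4.6, 4.7]
finger_gap: 15.6
```

Run:
```python
from h import *
im=camera("scene")
cv2.imwrite("pics/s3.png",cv2.resize(cv2.convertScaleAbs(im[170:350,80:290,::-1],alpha=1.8,beta=15),(0,0),fx=3,fy=3))
print(read_state()['joints'])
```

```text
[-3.75212787e-01  3.72435344e-01  1.67350990e+00 -6.53789938e-04
  1.09558927e+00  5.44027742e-01]
```

View pics/s3.png

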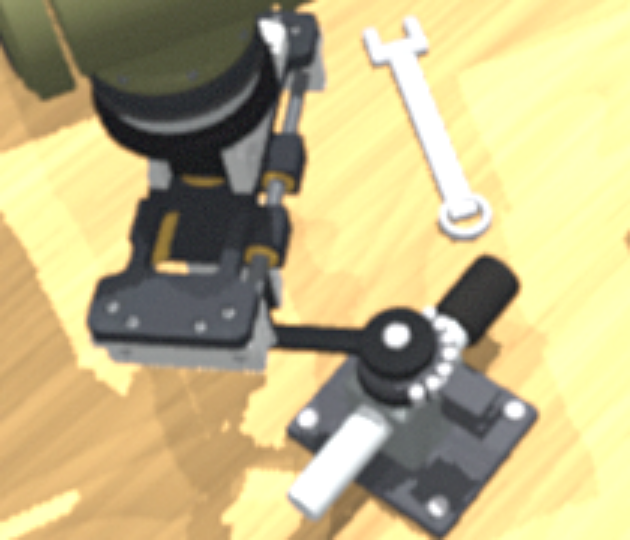

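The arm now points left in the picture from the pivot at (397,335), so the lever has turned along with the gripper. Third notch.

>>> carry_out(
  series=[
    {"delta_pos": [4, -4.9, 0], "turn": [0, 0, 0.09], "hand": 0.1},
    {"delta_pos": [8.4, -9.4, 0], "turn": [0, 0, 0.18], "hand": 0.1},
    {"delta_pos": [13.2, -13.4, 0], "turn": [0, 0, 0.27], "hand": 0.1},
    {"delta_pos": [18.4, -17, 0], "turn": [0, 0, 0.36], "hand": 0.1},
    {"delta_pos": [18.4, -17, 0], "turn": [0, 0, 0.36], "hand": 0.1},
    {"delta_pos": [18.4, -17, 0], "turn": [0, 0, 0.36], "hand": 0.1},
    {"delta_pos": [18.4, -17, 0], "turn": [0, 0, 0.36], "hand": 0.1},
    {"delta_pos": [18.4, -17, 0], "turn": [0, 0, 0.36], "hand": 0.1},
  ],
)

```text
clock: 7.05
eef_pos: [528.3, -178.6, 104.6]
eef_rot: [3.141, 0.0, 1.012]
wrist_force: [-2.5, -4.0, 3.5]
finger_gap: 15.7
```

>>> carry_out(
  series=[
    {"delta_pos": [0, 0, 0], "turn": [0, 0, 0], "hand": 0.22},
    {"delta_pos": [0, 0, 0], "turn": [0, 0, 0], "hand": 0.35},
    {"delta_pos": [0, 0, 0], "turn": [0, 0, 0], "hand": 0.45},
    {"delta_pos": [0, 0, 0], "turn": [0, 0, 0], "hand": 0.45},
  ],
)

```text
clock: 7.55
eef_pos: [528.4, -178.4, 104.4]
eef_rot: [-3.142, -0.0, 1.013]
wrist_force: [-0.7, 0.8, -0.2]
finger_gap: 41.9
```

Released with no contact force left. Next I'll lift and back off to clear the top camera's view.

>>> carry_out(
  series=[
    {"delta_pos": [0, 0, 15], "turn": [0, 0, 0], "hand": 0.45},
    {"delta_pos": [0, 0, 40], "turn": [0, 0, 0], "hand": 0.45},
    {"delta_pos": [0, 0, 75], "turn": [0, 0, 0], "hand": 0.45},
    {"delta_pos": [0, 0, 100], "turn": [0, 0, 0], "hand": 0.45},
    {"delta_pos": [-30, -20, 105], "turn": [0, 0, 0], "hand": 0.45},
    {"delta_pos": [-75, -50, 105], "turn": [0, 0, 0], "hand": 0.45},
    {"delta_pos": [-120, -80, 105], "turn": [0, 0, 0], "hand": 0.45},
    {"delta_pos": [-140, -95, 105], "turn": [0, 0, 0], "hand": 0.45},
  ],
)

```text
clock: 8.55
eef_pos: [386.6, -274.6, 210.8]
eef_rot: [3.14, 0.0, 1.012]
wrist_force: [0.6, 0.2, 0.5]
finger_gap: 42.1
```

>>> carry_out(
  series=[
    {"delta_pos": [-10, -10, 0], "turn": [0, 0, 0], "hand": 0.45},
    {"delta_pos": [-10, -10, 0], "turn": [0, 0, 0], "hand": 0.45},
    {"delta_pos": [-10, -10, 0], "turn": [0, 0, 0], "hand": 0.45},
    {"delta_pos": [-10, -10, 0], "turn": [0, 0, 0], "hand": 0.45},
  ],
)

```text
clock: 9.05
eef_pos: [378.9, -283.0, 209.4]
eef_rot: [-3.141, -0.0, 1.014]
wrist_force: [-0.6, -0.6, -0.9]
finger_gap: 42.6
```

Run:
```python
from h import *
im=camera("top");im2=camera("scene")
cv2.imwrite("pics/t4.png",cv2.resize(cv2.convertScaleAbs(im[150:300,150:410,::-1],alpha=1.8,beta=15),(0,0),fx=3,fy=3))
cv2.imwrite("pics/s4.png",im2[:,:,::-1])
a=cv2.imread("pics/top0.png");d=cv2.absdiff(a,im[:,:,::-1])[150:235,150:260];print("short diff",d.max(),d.mean())
```

```text
short diff 10 3.67825311942959
```

View pics/t4.png

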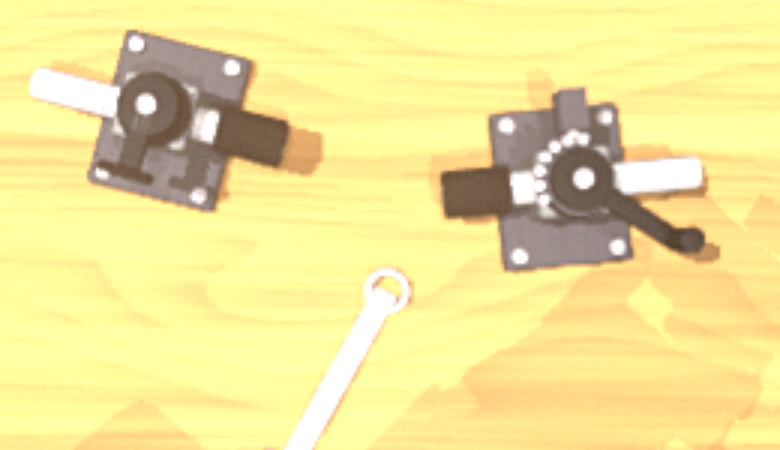

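View pics/s4.png

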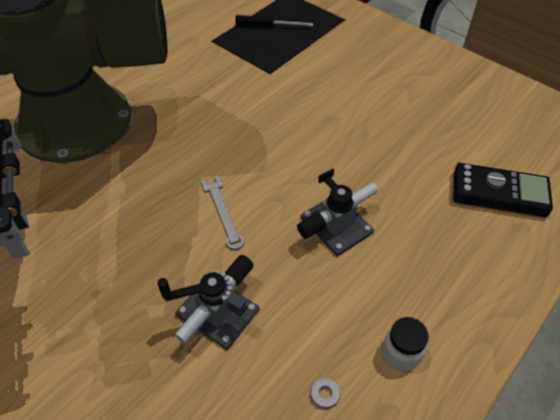

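The crop shows the post top at (692,239), which is image (380.5,229.5). The short paddle looks unmoved. I'll check the lever angle.

Run:
```python
from h import *
p=atz("top",(150+692/3,150+239/3),136);q=atz("scene",(165,284),136);print(p,q)
for v in(p,q):
  d=v-np.array([566,-119.3,136]);a=np.degrees(np.arctan2(d[1],d[0]))%360;print(np.hypot(d[0],d[1]),a,np.radians(a-6.5-128),np.hypot(v[0]-496.2,v[1]+114.1))
```

```text
[ 528.24829358 -178.48050237  136.        ] [ 535.06581594 -179.09209872  136.        ]
70.19631897865953 237.46587741516802 1.7970935780995503 71.91621657385069
67.32027044653356 242.64465378965812 1.8874802770588974 75.72664356011357
```

```bash
python3 -c "
from cell import *
s=read_state();print(s['clock'],s['qd'].round(3));print(sign_off())"
```

```text
9.15 [-0.005 -0.003  0.002  0.    -0.001 -0.001]
the job is handed in; nothing more can be done
None
```

The long lever was clicked three notches counter-clockwise, from 0.72 to 1.80 rad. I gripped the post lightly and moved it along its arc one notch at a time, pausing about half a second in each. I then released it, backed clear and handed the job in at about 9.2 s; no verdict was reported.

Last checks:
- **Lever angle:** the top camera puts the lever at 1.797 rad. The post is 71.9 mm from its start (72.0 expected) at a radius of 70.2 mm.
- **Scene camera:** a rough reading by eye gave 1.89 rad and a radius of 67 mm. That differs by about 5°, which I put down to the pixel picking; it still falls within the 10° limit.
- **Short paddle:** it looks unmoved, and the image around it differs only at noise level from the first picture.
- **Release:** wrist force was about 1 N, so the robot touches nothing.

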